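# Lay the tilting light pad flat

## Task

The light pad on its tilting stand must lie flat before moulds can be filled on it. With the fingertips press down the release lever at the panel's far right corner (as seen from the robot) to free the pawl from the teeth, and keeping it pressed push the panel down past its teeth, steadily and without forcing or slamming it, until it lies fully flat on its base; then let go, so that the lever springs back up. Only press and push: do not raise the panel, and leave everything else on the table where it is.

Things in the scene. Friction and masses are not known exactly. Their poses are not given: they have to be found in the camera images.
- stand: tilting light-pad stand, fixed to the table. Grey panel with a white pad (322 mm wide, 222 hinge to top edge, 12 thick), hinged at its near edge on an aluminium base; on its right an upright steel quadrant, seven saw teeth on the rim (radius 154 mm about the hinge, top 165 mm above the table). Origin on the table under mid-hinge; x from the hinge to the top edge (away from the robot), y left along the hinge, z up
- hinge (a point): middle of the panel's hinge axis, 34 mm above the table straight over the stand's origin; the axis runs along the stand's y; axes as the stand's
- panel (a joint): tilt, rad: 0 = flat on the base (its stop), grows as the top edge rises; starts at 0.41 to 0.72. Friction hinge: stays where it is left, does not fall. Going down, the pawl stops it at the next tooth (0.105 rad apart, lowest at 0.21) however hard the panel is pushed. With the pawl free, 5 to 15 N at the paddle, square to the panel, lower it (more when faster)
- lever (a joint): pawl's release lever, pivoted on the panel's right side, rad: 0 = pawl seated between teeth (up to 0.14 where the pawl rides on a tooth), 0.22 = pressed down to its stop; from 0.18 the pawl is clear of the teeth. Springs back: at the paddle 1.2 N starts it, 3 N holds it down. It must stay pressed while the panel goes down
- paddle (a point): mid upper face of the lever's thumb paddle: ribbed steel plate, 34 mm along the stand's x, 48 along y, 5 thick, behind the panel's top edge at the right corner. Panel flat, lever up: at (246, -150, 46) mm in the stand's frame. Lever pivot: 148 mm from the hinge axis, 18 below the panel's mid-plane; the paddle is 98 mm further out, 30 above it, and moves down 20 mm to its stop. x outward, z up from its face
- top_edge (a point): middle of the panel's top (far) edge on the upper face, 222 mm from the hinge axis; it lies 40 mm above the table when the panel is flat
- resin_bottle: black dropper bottle with a pale label, 40 mm across, 105 mm tall, standing beside the toothed quadrant; origin under its foot
- resin_bottle_b: a second black dropper bottle, 40 mm across, 105 mm tall, standing far to the left; origin under its foot
- ink_bottle: small green glass bottle with a white cap, 28 mm across, 62 mm tall, standing just left of the light-pad stand; origin under its foot
- mould: flat white silicone mould, 60 x 86 x 10 mm, with six hexagonal wells, lying beyond the stand's far edge; origin at the centre of its underside
- cutters: pair of flush cutters with red handles, 120 mm long, 14 mm high, lying on the left; origin near the pivot, on the table
- tape_roll: roll of brown tape, 82 mm across, 18 mm high, lying flat on the right; origin at the centre of its underside
- pigment_case: flat black case of 24 coloured pigments, 95 x 165 x 17 mm, lying on the right; origin at the centre of its underside
- brush: thin artist's brush with a wooden handle, 190 mm long, 8 mm thick, lying at the back right; origin on the table under its middle

How it is judged:
On the way, in this order (a step that is already met when the one before it is completed fails the run):
1. the release lever is pressed down far enough to free the pawl while the panel is still tilted up (value of joint lever above 0.18 rad and value of joint panel above 0.3 rad), for 0.15 s.
2. the panel is pushed down flat onto its base (value of joint panel below 0.03 rad), for 0.1 s.
At the end, for the whole second after the job is handed in: the panel lies flat (tilt under 0.03 rad), the release lever has sprung back up (under 0.03 rad), and both are at rest (value of joint each of panel, lever below 0.03 rad and velocity of joint panel between -0.05 and 0.05 rad/s and velocity of joint lever between -0.05 and 0.05 rad/s); the robot touches nothing.
It fails at once if the panel is slammed (lowered faster than 2 rad/s) (velocity of joint panel below -2 rad/s).
It fails at once if the panel or lever is forced (pushed with more than 60 N) (contact force between the fingers and stand above 60 N).
It fails at once if the panel is raised instead of lowered (tilt above 0.80 rad) (value of joint panel above 0.8 rad).
It fails at once if another thing on the table is moved by more than 20 mm, lifted or tipped over (distance of any of resin_bottle, resin_bottle_b, ink_bottle, mould, cutters, tape_roll, pigment_case, brush from where it was at the start of the episode above 0.02 m or angle between any of resin_bottle, resin_bottle_b, ink_bottle's own z axis and vertical above 0.5 rad).
It also fails if it takes over 35 s, if anything falls off the work surface, if the arm or the gripper's body presses on something with over 40 N, if the wrist force passes 120 N, or if a joint passes its speed limit or range.

## Robot

A 6-joint arm with a two-finger parallel gripper is mounted at the origin on the work surface. World frame = base frame: x ahead of the robot, y to its left, z up, the work surface at z = 0. Lengths are in m, angles in rad, forces in N, time in s.
With the tool pointing down it reaches from about 0.25 to 0.775 m from the base axis. Payload 4 kg.
Tool frame: the origin (TCP) lies at the very end of the fingers, on their centre line; the grasp point (between the pads) lies 19 mm behind it; z points along the fingers, y is the line along which they close (so a half turn about z gives the same grasp; the last joint's range is limited). The gripper opens to 94 mm and grips with 3 to 60 N. Pads are 16 mm wide; open, the fingers measure 119 mm over their backs; the gripper's body (75 mm by 177 mm) begins 78 mm behind the grasp point.
Start: joints at [-0.103, 0.087, 1.371, -0, 1.684, -0.103], TCP at [0.55, -0, 0.206] pointing down, gripper open.
Joint ranges: [-3.1, 3.1], [-0.76, 2.03], [0.27, 2.55], [-1.08, 4.22], [0.17, 2.65], [-2.57, 2.57]. Speed limits (rad/s): [2.79, 2.79, 3.14, 3.14, 3.14, 3.14].

## Interface

Orientations are given as [roll, pitch, yaw] about the fixed x, y, z axes, in that order (R = Rz(yaw) Ry(pitch) Rx(roll)).
In Python, from bench import robot gives the robot as it stands. The module is installed in compiled form; this text tells all that it offers.
- The arm moves only by the tool move_arm, never from a script. Its argument "deltas" is one flat list of numbers, 7 for each row, row after row: the turn, a rotation vector about the tool's x, y, z in rad, then the shift along the tool's x, y, z in cm, then the closure, from -1 (fully open) to 1 (shut). A call has 1 to 8 rows; each row is the pose to reach, as a shift and turn from the pose commanded when the call began, along the tool's axes at that moment; what a row does not reach only later rows make up. A row lasts 1/10 s, in which the tool goes at most 50 mm and 8.59 degrees, less where a joint would pass 70% of its speed; a pose out of reach is approached as far as the arm can. A call with a gripper value outside its range is refused whole. The fingers move at their own pace and stop on an object; the grip force is fixed at half the most. Time passes only in rows, so rows that repeat a pose let the fingers close. It gives the time, the measured TCP pose, the force, the opening and the grip force at its end, in the units of the state.
- robot.get_obs(): the state, without advancing time (a new reading comes with each control period).
- robot.snapshot(name): name is "scene" or "side" or "wrist"; returns a dict with "image" (420x560x3 uint8, red, green, blue), "depth" (420x560 float32, m along the optical axis (not along the pixel's ray), 0 where there is no reading), "fov_y" (degrees; the focal length in pixels is half the picture's height over the tangent of half this angle, whatever the lens; pixels are square), "cx", "cy" (the principal point, pixels), "origin" and "orientation" of the camera in the world; the wrist camera has in their place "T_tool_cam" (4x4, takes a point from camera to tool coordinates, whose origin is the TCP and whose axes are the flange's). Camera axes: x right, y up, looking along -z (the intrinsics and any distortion apply to the point x, -y, -z); pixel columns grow to the right and rows downward; lengths in m; the calibration is good to about 2 mm. A picture is of the moment at which its call begins: read the wrist's pose just before it.
- robot.close_job(): hands the job in; it is judged then, once.
The state is a dict: "time": time; "joint_positions": joint angles; "qvel": joint speeds; "joint_torque": joint torques, N m; "tool_pos": TCP position; "ee_rot": TCP orientation; "wrist_force": force on the tool from outside, world axes, zero at the start; "wrist_torque": the same for the moment, N m; "width": finger opening in m; "finger_force": force on a finger pad.
Only numpy, scipy, OpenCV 4.12 (cv2) and the standard library are available. Lean on these libraries where they do the work, as an engineer would, in place of code of your own. Each camera call takes 0.05 s, during which the arm holds its last target. There are 200 camera calls.

## Working session

There is one attempt and no reset: what is moved stays moved. The work goes in short steps, Python scripts to look and compute and a tool call to move; the robot and the scene stay as the last step left them, time stands still between calls to the robot, and variables do not carry over. Pictures are saved under pics/ and viewed, at most 10 in all, crops included, and the job is handed in when it is done.

Besides the shell and the picture viewer there is one more tool, called as name(argument=value, ...) on one line, values as JSON. move_arm: Moves the arm, as the interface text tells. Its arguments: {"type":"object","properties":{"deltas":{"type":"array","items":{"type":"number"}}},"required":["deltas"]}

```bash
mkdir -p pics; cat > h.py <<'E'
import numpy as np, cv2
from scipy.spatial.transform import Rotation as R
from bench import robot
def snap(n,tag):
    o=robot.get_obs(); s=robot.snapshot(n)
    cv2.imwrite(f'pics/{tag}.png',s['image'][:,:,::-1])
    return o,s
def cloud(s,T=None):
    d=s['depth'];f=210/np.tan(np.radians(s['fov_y'])/2)
    v,u=np.mgrid[:420,:560]
    P=np.stack([(u-s['cx'])/f*d,-(v-s['cy'])/f*d,-d],-1)
    if T is None:
        q=np.array(s['orientation']); M=q if q.shape==(3,3) else R.from_euler('xyz',q).as_matrix()
        return P@M.T+np.array(s['origin'])
    return P@T[:3,:3].T+T[:3,3]
E
python3 - <<'E'
from h import *
for n in('scene','side'):
    o,s=snap(n,n); print(n,{k:v for k,v in s.items() if k not in('image','depth')}, (s['depth']>0).mean())
    np.savez(n+'.npz',**s)
print(o)
E
```

```text
scene {'fov_y': 57.247466972548374, 'cx': 282.74345375378573, 'cy': 209.96070641892646, 'origin': array([1.04631113, 0.44947058, 1.12367558]), 'orientation': array([0.55454641, 0.00731554, 2.28787746])} 0.9961267006802721
side {'fov_y': 43.18471240847038, 'cx': 277.3623024470162, 'cy': 210.43495204403058, 'origin': array([0.23519256, 1.06103314, 1.16219468]), 'orientation': array([ 0.76274399, -0.00562115, -2.8511179 ])} 0.9961054421768708
{'time': 0.05, 'joint_positions': array([-1.03100218e-01,  8.79333875e-02,  1.37220141e+00, -4.63291441e-05,
        1.68356642e+00, -1.03092152e-01]), 'qvel': array([-0.00075325, -0.00111538, -0.00106113,  0.00049176, -0.00042319,
       -0.00208432]), 'joint_torque': array([ 1.31258988e-03, -3.41534293e+01, -3.03597951e+01,  7.20003247e-02,
        3.04214819e-02, -1.05066297e-04]), 'tool_pos': array([5.49476836e-01, 3.31633779e-05, 2.04342774e-01]), 'ee_rot': array([-3.13949055e+00, -1.71189674e-04,  1.57078292e+00]), 'wrist_force': array([-0.89142297, -0.26376148, -0.09425861]), 'wrist_torque': array([ 0.00955501, -0.03491365, -0.03649647]), 'finger_force': 0.0, 'width': 0.09394183463736139}
```

View pics/scene.png

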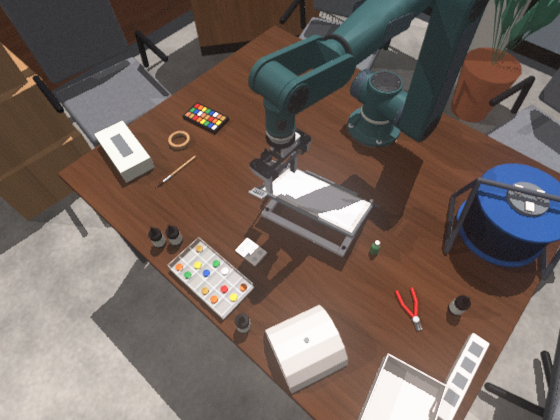

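View pics/side.png

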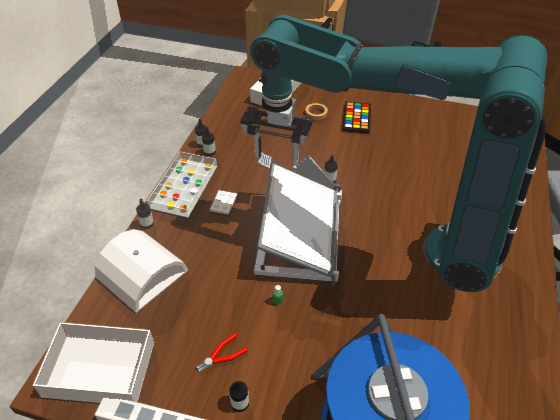

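The scene view shows the panel at about (320,200) and its ribbed paddle at (258,192). In the side view the panel is at (300,220), the paddle at (264,160), and the resin bottle at (331,167), next to the quadrant. Next I'll take 3D points.

```bash
python3 - <<'E'
from h import *
for n,box in(('scene',(225,150,390,265)),('side',(235,130,360,290))):
    s=dict(np.load(n+'.npz')); P=cloud(s); x0,y0,x1,y1=box
    im=s['image'][y0:y1,x0:x1][:,:,::-1]
    k=4 if n=='side' else 4
    cv2.imwrite(f'pics/{n}_crop.png',cv2.resize(im,None,fx=k,fy=k,interpolation=cv2.INTER_CUBIC)[:600,:800])
    if n=='scene': pts=[(258,192),(252,191),(264,193),(275,172),(371,208),(356,228),(270,200),(320,195),(347,245),(265,212)]
    else: pts=[(264,160),(290,170),(340,190),(264,238),(330,268),(300,220),(260,270),(335,272),(312,165),(331,160),(331,175)]
    for u,v in pts: print(n,u,v,P[v,u].round(3))
    # plane of panel
    v,u=np.mgrid[:420,:560]; im=s['image'].astype(int)
    sel=(P[...,2]>.045)&(P[...,2]<.25)&(im.min(-1)>140)&(np.ptp(im,-1)<25)&(u>x0)&(u<x1)&(v>y0)&(v<y1)
    Q=P[sel]
    for _ in range(6):
        c=np.median(Q,0) if _==0 else Q.mean(0); nrm=np.linalg.svd(Q-c,full_matrices=False)[2][2]; nrm*=np.sign(nrm[2])
        Q=Q[abs((Q-c)@nrm)<.008]
    print(n,len(Q),'c',c.round(4),'n',nrm.round(4),'tilt',np.arccos(nrm[2]).round(3),'yaw',np.arctan2(-nrm[1],-nrm[0]).round(3), Q.min(0).round(3),Q.max(0).round(3))
E
```

```text
scene 258 192 [ 0.598 -0.052  0.151]
scene 252 191 [ 0.609 -0.066  0.155]
scene 264 193 [ 0.587 -0.036  0.149]
scene 275 172 [0.603 0.029 0.325]
scene 371 208 [0.325 0.211 0.004]
scene 356 228 [0.488 0.242 0.121]
scene 270 200 [ 0.536 -0.064  0.022]
scene 320 195 [0.449 0.078 0.094]
scene 347 245 [0.505 0.237 0.027]
scene 265 212 [ 0.583 -0.044  0.025]
scene 3074 c [0.4668 0.0838 0.1012] n [-0.4242 -0.076   0.9024] tilt 0.446 yaw 0.177 [ 0.34  -0.094  0.045] [0.62  0.247 0.166]
side 264 160 [ 0.601 -0.048  0.152]
side 290 170 [ 0.561 -0.196 -0.003]
side 340 190 [ 0.38  -0.118  0.029]
side 264 238 [0.516 0.22  0.132]
side 330 268 [0.342 0.195 0.042]
side 300 220 [0.453 0.093 0.089]
side 260 270 [0.522 0.242 0.023]
side 335 272 [0.327 0.202 0.039]
side 312 165 [ 0.471 -0.108  0.115]
side 331 160 [ 0.426 -0.174  0.092]
side 331 175 [ 0.42  -0.165  0.039]
side 5263 c [0.4594 0.0833 0.0945] n [-0.4241 -0.0789  0.9022] tilt 0.446 yaw 0.184 [ 0.342 -0.171  0.045] [0.613 0.248 0.162]
```

View pics/scene_crop.png

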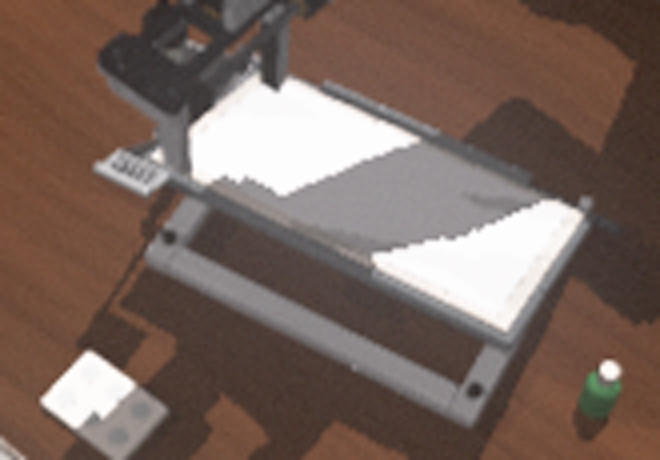

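View pics/side_crop.png

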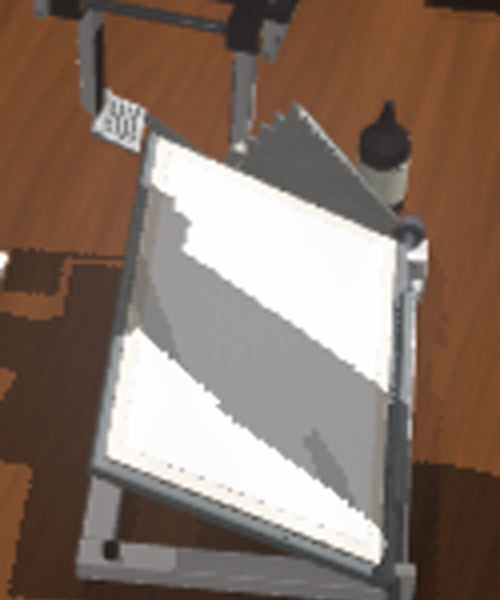

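```bash
cat > plan.py <<'E'
import sys
from h import *
yaw=.18; O=np.array([.359,.059,.034])
def pose(th,phi,tilt,lift):   # panel tilt, lever angle, tool tilt, lift along panel normal (m)
    Z=R.from_euler('z',yaw)
    p=np.array([.148+.098*np.cos(phi)+.030*np.sin(phi),-.150,-.018+.030*np.cos(phi)-.098*np.sin(phi)+lift])
    return O+Z.apply(R.from_euler('y',-th).apply(p)), Z*R.from_euler('y',-tilt)*R.from_euler('z',np.pi/2)*R.from_euler('x',np.pi)
def rel(th,phi,tilt,lift):
    o=robot.get_obs(); C=R.from_euler('xyz',o['ee_rot']); p,r=pose(th,phi,tilt,lift)
    d=C.inv()
    print((th,phi,lift),'->',p.round(3),'turn',(d*r).as_rotvec().round(3),'shift cm',(d.apply(p-o['tool_pos'])*100).round(2))
E
python3 - <<'E'
from plan import *
rel(.44,0,.25,.04)
E
```

```text
(0.44, 0, 0.04) -> [ 0.583 -0.053  0.186] turn [-0.251  0.022 -0.179] shift cm [-5.27  3.36  1.85]
```

move_arm(deltas=[-0.06,0,-0.04,-1.3,0.8,0,1,-0.12,0.01,-0.09,-2.6,1.7,0.5,1,-0.18,0.02,-0.13,-4,2.5,1,1,-0.25,0.02,-0.18,-5.3,3.4,1.8,1,-0.25,0.02,-0.18,-5.3,3.4,1.8,1,-0.25,0.02,-0.18,-5.3,3.4,1.8,1,-0.25,0.02,-0.18,-5.3,3.4,1.8,1])

```text
time: 0.8
tool_pos: [0.5843, -0.0524, 0.1881]
ee_rot: [2.891, 0.002, 1.751]
wrist_force: [0.3, -0.8, 0.4]
width: 0.0413
finger_force: 0.0
```

```bash
python3 - <<'E'
from plan import *
o,a=snap('scene','s2'); o,b=snap('side','d2'); o,w=snap('wrist','w2')
print(o['tool_pos'],o['ee_rot'],o['width'],o['wrist_force'])
rs=lambda im:im
A=cv2.resize(a['image'][140:240,215:350],(400,300),interpolation=3);B=cv2.resize(b['image'][110:210,215:350],(400,300),interpolation=3)
W=cv2.resize(w['image'],(400,300))
can=np.vstack([np.hstack([A,B]),np.hstack([W,W*0])])
cv2.imwrite('pics/m2.png',can[:,:,::-1])
# height of paddle from wrist cloud
T=np.eye(4);T[:3,:3]=R.from_euler('xyz',o['ee_rot']).as_matrix();T[:3,3]=o['tool_pos']
P=cloud(w,T@w['T_tool_cam']);np.save('w2P.npy',P)
rel(.44,0,.25,.0)
E
```

```text
[ 0.58455945 -0.05227932  0.18817671] [2.89067816e+00 2.71571158e-03 1.75221058e+00] 0.0336963750674507 [-0.01224642 -0.47410331  0.15884144]
(0.44, 0, 0.0) -> [ 0.6  -0.05  0.15] turn [0.001 0.002 0.002] shift cm [-0.    0.55  4.11]
```

View pics/m2.png

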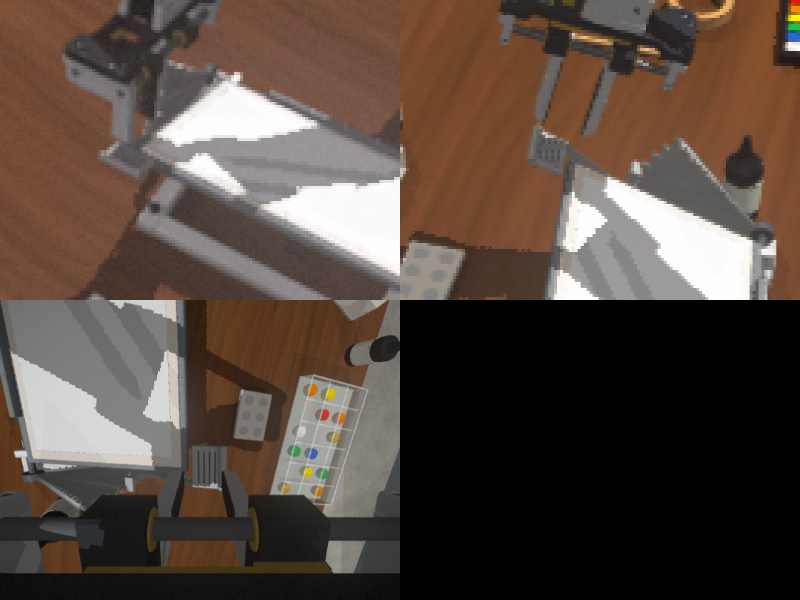

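The composite shows the fingers straddling the line to the paddle and still closing. The paddle is at (208,467), level with the fingertips, so I'll check its position in the wrist cloud.

```bash
python3 - <<'E'
from plan import *
P=np.load('w2P.npy')
Q=P[205:265,262:325].reshape(-1,3); Q=Q[(Q[:,2]>.13)&(Q[:,2]<.175)]
S=R.from_euler('z',-yaw).apply(Q-O); S=R.from_euler('y',.44).apply(S)  # panel frame
k=(S[:,0]>.226)&(S[:,2]<.03); S=S[k]
print(len(S),'panel-frame paddle (expect x 229..263 y -174..-126 z 12)',np.percentile(S,[3,50,97],axis=0).round(4))
E
```

```text
2666 panel-frame paddle (expect x 229..263 y -174..-126 z 12) [[ 0.2294 -0.1718  0.0122]
 [ 0.2469 -0.1476  0.0137]
 [ 0.2646 -0.1276  0.0168]]
```

move_arm(deltas=[0,0,0,0,0.1,0.8,1,0,0,0,0,0.2,1.6,1,0,0,0,0,0.35,2.4,1,0,0,0,0,0.5,3.2,1,0,0,0,0,0.5,3.3,1,0,0,0,0,0.5,3.3,1])

```text
time: 1.55
tool_pos: [0.5967, -0.0506, 0.156]
ee_rot: [2.892, 0.002, 1.752]
wrist_force: [-0.2, 0.1, -0.6]
width: 0.0004
finger_force: 0.0
```

```bash
python3 - <<'E'
from plan import *
print(robot.get_obs()['width'],robot.get_obs()['wrist_force'])
rel(.44,0,.25,0);rel(.44,.21,.25,0);rel(.40,.24,.22,0)
E
```

```text
0.0004442390967552404 [-0.17232396  0.11953026 -0.63144102]
(0.44, 0, 0) -> [ 0.6  -0.05  0.15] turn [-0.001  0.002  0.001] shift cm [0.04 0.16 0.69]
(0.44, 0.21, 0) -> [ 0.612 -0.047  0.132] turn [-0.001  0.002  0.001] shift cm [0.05 0.96 2.69]
(0.4, 0.24, 0) -> [ 0.617 -0.046  0.12 ] turn [0.029 0.002 0.001] shift cm [0.05 1.17 3.98]
```

move_arm(deltas=[0,0,0,0,0.2,0.5,1,0,0,0,0,0.3,1.0,1,0,0,0,0,0.5,1.5,1,0,0,0,0,0.7,2.0,1,0,0,0,0,0.8,2.4,1,0,0,0,0,0.9,2.7,1,0,0,0,0,0.9,2.7,1,0,0,0,0,0.9,2.7,1])

```text
time: 2.35
tool_pos: [0.6127, -0.0481, 0.1335]
ee_rot: [2.889, 0.003, 1.751]
wrist_force: [1.7, -0.1, 4.5]
width: 0.0005
finger_force: 1.8
```

```bash
python3 - <<'E'
from plan import *
o,b=snap('side','d3'); o,a=snap('scene','s3')
print(o['wrist_force'])
P=cloud(b);im=b['image'].astype(int);v,u=np.mgrid[:420,:560]
Q=P[(P[...,2]>.045)&(P[...,2]<.25)&(im.min(-1)>140)&(np.ptp(im,-1)<25)&(u>235)&(u<360)&(v>130)&(v<290)]
for i in range(6):
    c=np.median(Q,0) if i==0 else Q.mean(0); n=np.linalg.svd(Q-c,full_matrices=False)[2][2]; n*=np.sign(n[2]); Q=Q[abs((Q-c)@n)<.008]
print('tilt',np.arccos(n[2]))
for th in (.40,.36,.32,.28): rel(th,.22,th-.19,0)
E
```

```text
[2.39971696 0.12120185 4.78861093]
tilt 0.44290721239755
(0.4, 0.22, 0) -> [ 0.616 -0.047  0.122] turn [0.042 0.003 0.001] shift cm [0.08 0.1  1.2 ]
(0.36, 0.22, 0) -> [ 0.62  -0.046  0.113] turn [0.082 0.003 0.001] shift cm [0.08 0.19 2.2 ]
(0.32, 0.22, 0) -> [ 0.623 -0.045  0.103] turn [0.122 0.003 0.001] shift cm [0.09 0.24 3.2 ]
(0.28, 0.22, 0) -> [ 0.625 -0.045  0.093] turn [0.162 0.003 0.001] shift cm [0.09 0.24 4.2 ]
```

move_arm(deltas=[0,0,0,0,0,0.2,1,0.01,0,0,0,0,0.4,1,0.02,0,0,0,0.05,0.7,1,0.03,0,0,0,0.1,1.0,1,0.05,0,0,0.05,0.1,1.4,1,0.07,0,0,0.05,0.15,1.9,1,0.09,0,0,0.05,0.2,2.4,1,0.11,0,0,0.1,0.2,2.9,1])

```text
time: 3.25
tool_pos: [0.6221, -0.0462, 0.1072]
ee_rot: [2.998, 0.005, 1.751]
wrist_force: [1.4, -1.9, 9.0]
width: 0.0004
finger_force: 4.1
```

```bash
cat > t.py <<'E'
from plan import *
o,b=snap('side','d4')
print(o['wrist_force'],o['tool_pos'])
P=cloud(b);im=b['image'].astype(int);v,u=np.mgrid[:420,:560]
Q=P[(P[...,2]>.035)&(P[...,2]<.25)&(im.min(-1)>140)&(np.ptp(im,-1)<25)&(u>235)&(u<360)&(v>130)&(v<290)]
for i in range(6):
    c=np.median(Q,0) if i==0 else Q.mean(0); n=np.linalg.svd(Q-c,full_matrices=False)[2][2]; n*=np.sign(n[2]); Q=Q[abs((Q-c)@n)<.008]
print('tilt',np.arccos(n[2]),len(Q))
for th in map(float,sys.argv[1:]): rel(th,.22,th-.19,0)
E
python3 t.py .28 .24 .2 .16 .12
```

```text
[ 1.43640056 -1.89753335  9.03008126] [ 0.62214718 -0.04622967  0.10721605]
tilt 0.33715462764278664 4355
(0.28, 0.22, 0) -> [ 0.625 -0.045  0.093] turn [0.052 0.005 0.001] shift cm [0.06 0.11 1.3 ]
(0.24, 0.22, 0) -> [ 0.627 -0.045  0.084] turn [0.092 0.005 0.001] shift cm [0.07 0.19 2.3 ]
(0.2, 0.22, 0) -> [ 0.629 -0.044  0.074] turn [0.132 0.005 0.001] shift cm [0.07 0.22 3.3 ]
(0.16, 0.22, 0) -> [ 0.63  -0.044  0.064] turn [0.172 0.005 0.001] shift cm [0.08 0.22 4.3 ]
(0.12, 0.22, 0) -> [ 0.631 -0.044  0.054] turn [0.212 0.005 0.001] shift cm [0.08 0.18 5.31]
```

move_arm(deltas=[0.02,0,0,0,0.05,0.5,1,0.04,0,0,0.05,0.1,1.0,1,0.06,0,0,0.05,0.1,1.5,1,0.08,0,0,0.05,0.15,2.0,1,0.1,0,0,0.05,0.2,2.5,1,0.12,0,0,0.1,0.2,3.0,1,0.14,0,0,0.1,0.2,3.5,1,0.16,0,0,0.1,0.2,4.0,1])

```text
time: 4.1
tool_pos: [0.6304, -0.0446, 0.0682]
ee_rot: [-3.127, 0.006, 1.751]
wrist_force: [3.1, -1.7, 8.0]
width: 0.0004
finger_force: 4.1
```

```bash
python3 t.py .12 .08 .04 0 -.02
```

```text
[ 3.09813308 -1.69217447  8.01112658] [ 0.63037112 -0.04455869  0.06818051]
tilt 0.17725408367718018 4429
(0.12, 0.22, 0) -> [ 0.631 -0.044  0.054] turn [0.053 0.006 0.   ] shift cm [0.04 0.14 1.29]
(0.08, 0.22, 0) -> [ 0.632 -0.044  0.044] turn [0.093 0.006 0.   ] shift cm [0.04 0.22 2.29]
(0.04, 0.22, 0) -> [ 0.632 -0.044  0.034] turn [ 0.133  0.006 -0.   ] shift cm [0.05 0.26 3.29]
(0.0, 0.22, 0) -> [ 0.632 -0.044  0.024] turn [ 0.173  0.006 -0.   ] shift cm [0.06 0.25 4.29]
(-0.02, 0.22, 0) -> [ 0.632 -0.044  0.019] turn [ 0.193  0.006 -0.   ] shift cm [0.06 0.24 4.79]
```

move_arm(deltas=[0.02,0,0,0,0.05,0.5,1,0.04,0,0,0,0.1,1.0,1,0.06,0,0,0.05,0.15,1.5,1,0.08,0,0,0.05,0.2,2.0,1,0.1,0,0,0.05,0.2,2.5,1,0.12,0,0,0.05,0.25,3.0,1,0.14,0,0,0.05,0.25,3.5,1])

```text
time: 4.85
tool_pos: [0.6322, -0.044, 0.0328]
ee_rot: [-2.987, 0.007, 1.751]
wrist_force: [5.1, -2.0, 7.6]
width: 0.0006
finger_force: 4.1
```

```bash
python3 t.py .02 0 -.01 -.02
```

```text
[ 5.1110106  -1.97610701  7.59739213] [ 0.6322233  -0.04396808  0.03284252]
tilt 0.04215601835711208 4229
(0.02, 0.22, 0) -> [ 0.632 -0.044  0.029] turn [ 0.013  0.006 -0.   ] shift cm [0.01 0.06 0.25]
(0.0, 0.22, 0) -> [ 0.632 -0.044  0.024] turn [ 0.033  0.006 -0.   ] shift cm [0.01 0.12 0.74]
(-0.01, 0.22, 0) -> [ 0.632 -0.044  0.021] turn [ 0.043  0.006 -0.001] shift cm [0.01 0.15 0.99]
(-0.02, 0.22, 0) -> [ 0.632 -0.044  0.019] turn [ 0.053  0.006 -0.001] shift cm [0.01 0.17 1.24]
```

move_arm(deltas=[0.01,0,0,0,0,0.3,1,0.02,0,0,0,0.05,0.6,1,0.03,0,0,0,0.1,0.8,1,0.03,0,0,0,0.1,1.0,1,0.03,0,0,0,0.1,1.0,1])

```text
time: 5.4
tool_pos: [0.6318, -0.0439, 0.0235]
ee_rot: [-2.958, 0.006, 1.751]
wrist_force: [4.6, -1.4, 8.6]
width: 0.0004
finger_force: 4.6
```

```bash
python3 t.py 0 -.01
```

```text
[ 4.56785967 -1.37440604  8.62585135] [ 0.63175213 -0.04386988  0.02346309]
tilt 0.010362096944846362 3955
(0.0, 0.22, 0) -> [ 0.632 -0.044  0.024] turn [ 0.006  0.006 -0.001] shift cm [ 0.    0.02 -0.05]
(-0.01, 0.22, 0) -> [ 0.632 -0.044  0.021] turn [ 0.016  0.006 -0.001] shift cm [0.01 0.05 0.2 ]
```

move_arm(deltas=[0,0,0,0,0,0.2,1,0,0,0,0,0,0.35,1,0,0,0,0,0,0.35,1])

```text
time: 5.75
tool_pos: [0.6318, -0.0439, 0.0226]
ee_rot: [-2.96, 0.007, 1.751]
wrist_force: [2.8, 0.0, 15.9]
width: 0.0002
finger_force: 8.2
```

```bash
python3 t.py 0 -.01
```

```text
[ 2.82227213  0.04833189 15.87386848] [ 0.63184116 -0.04391203  0.02262914]
tilt 0.01002366712824369 3923
(0.0, 0.22, 0) -> [ 0.632 -0.044  0.024] turn [ 0.009  0.007 -0.001] shift cm [ 0.01 -0.01 -0.13]
(-0.01, 0.22, 0) -> [ 0.632 -0.044  0.021] turn [ 0.019  0.007 -0.001] shift cm [0.01 0.03 0.12]
```

The force doubled to 16 N while the tip barely moved, so the panel is on its stop. Now I'll let go.

move_arm(deltas=[0,0,0,0,0,-0.5,1,0,0,0,0,0,-1.0,1,0,0,0,0,0,-1.6,1,0,0,0,0,0,-2.3,1,0,0,0,0,0,-3.2,1,0,0,0,0,0,-4.5,1,0,0,0,0,0,-6,1,0,0,0,0,0,-7,1])

```text
time: 6.6
tool_pos: [0.6425, -0.0401, 0.0882]
ee_rot: [-2.954, 0.003, 1.752]
wrist_force: [1.0, -0.3, 0.0]
width: 0.0009
finger_force: 0.0
```

```bash
python3 t.py; python3 - <<'E'
from plan import *
o,w=snap('wrist','w5'); T=np.eye(4);T[:3,:3]=R.from_euler('xyz',o['ee_rot']).as_matrix();T[:3,3]=o['tool_pos']
P=cloud(w,T@w['T_tool_cam']).reshape(-1,3)
S=R.from_euler('z',-yaw).apply(P-O)
k=(abs(S[:,1]+.150)<.015)&(abs(S[:,0]-.246)<.012)&(S[:,2]<.03)
print('paddle z (12 up, -10 pressed)',k.sum(),np.median(S[k],0)*1000,o['wrist_force'])
k=(abs(S[:,1])<.1)&(abs(S[:,0]-.2)<.012)
print('panel top near edge z (6 flat)',k.sum(),np.median(S[k],0)*1000)
E
```

```text
[ 0.99660862 -0.30656296  0.0172163 ] [ 0.64246983 -0.0400689   0.08815441]
tilt 0.002411186937815804 4753
paddle z (12 up, -10 pressed) 742 [ 244.62909683 -145.42341336   11.55561199] [-0.04641856 -1.11361205  1.15653034]
panel top near edge z (6 flat) 5370 [200.53016955 -36.08907888   9.76834721]
```

View pics/w5.png

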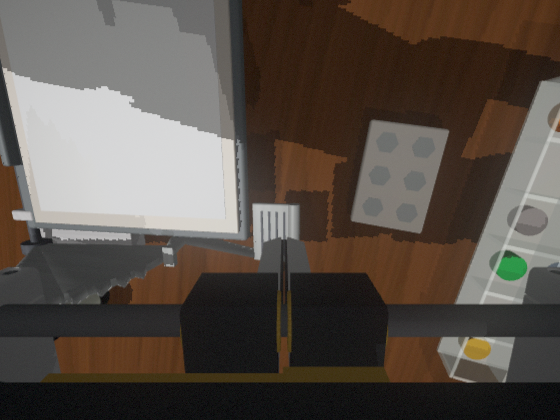

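The wrist view shows the panel flat at (130,120), the paddle back up and clear of the fingertips at (272,230), and the mould undisturbed at (400,175). The measured panel tilt is about 0.002 rad and the paddle is 12 mm above the hinge axis, as it should be with the lever up.

```bash
python3 -c "
from bench import robot
print(robot.close_job())"
```

```text
the job is handed in; nothing more can be done
None
```

The panel now lies flat on its base (measured tilt about 0.002 rad), the lever has sprung back up, the arm is clear of everything, and the job was handed in at about 7 s of the 35 s allowed; the hand-in gave no verdict.

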